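# Fit the idler gear into an open gearbox at the stockroom bench

### The arm

A 7-joint arm with a two-finger parallel gripper is mounted at the origin on the work surface. World frame = base frame: x ahead of the robot, y to its left, z up, the work surface at z = 0. Lengths are in m, angles in rad, forces in N, time in s.
With the tool pointing down it reaches from about 0.375 to 0.925 m from the base axis. Payload 3.1 kg.
Tool frame: the origin (TCP) lies at the centre of the arm's flange, where the gripper is bolted on; the fingertips stand 173 mm ahead of it and the grasp point (between the pads) lies 155 mm ahead of it; x points along the fingers, z is the direction in which the jaws open and shut, and the axes are right-handed (so a half turn about x gives the same grasp; the last joint's range is limited). The gripper opens to 85 mm and grips with 20 to 120 N. Pads are 22 mm wide; open, the fingers measure 114 mm over their backs; the gripper's body (76 mm by 85 mm) begins 54 mm behind the grasp point. The pads swing forward as they close: fully open they stand 13 mm farther back than shut.
Start: joints at [1.137, 0.383, 0.044, 1.598, -0.018, 1.161, -0.05], TCP at [0.214, -0.614, 0.405] pointing down, gripper open.
Joint ranges: [-2.61, 2.61], [-0.41, 2.15], [-1.48, 1.57], [0, 2.5], [-1.57, 4.71], [0.05, 1.97], [-2.85, 2.85]. Speed limits (rad/s): [2.79, 2.79, 3.14, 3.14, 3.14, 3.14, 3.14].

### API

Orientations are given as a unit quaternion [w, x, y, z].
In Python, from workcell import sensors, cams, arm gives the robot as it stands. The module is installed in compiled form; this text tells all that it offers.
- The arm moves only by the tool jog_arm, never from a script. Its arguments are lists of equal length, an entry for each row: "travel": the shift along the world's x, y, z in mm, a list of three; "roll": the turn about the world's z in degrees. A call has 1 to 10 rows; each row is the pose to reach, as a shift and turn from the pose commanded when the call began; what a row does not reach only later rows make up. A row lasts 1/8 s, in which the tool goes at most 62.5 mm and 10.7 degrees, less where a joint would pass 70% of its speed; a pose out of reach is approached as far as the arm can. A call with a gripper value outside its range is refused whole. "jaw" is the opening in per cent of the stroke, from 0 (shut) to 100 (fully open), set as the call begins (left out, the last holds). The fingers move at their own pace and stop on an object; "squeeze" is the grip in N (left out, the last holds). Time passes only in rows, so rows that repeat a pose let the fingers close. It gives the time, the measured TCP pose, the force and the opening at its end, in the units of the state.
- sensors.observe(): the state, without advancing time (a new reading comes with each control period).
- cams.snapshot(name): name is "side" or "top" or "wrist"; returns a dict with "image" (384x512x3 uint8, blue, green, red), "camera_matrix" (3x3 intrinsics, pixels), "R" (3x3) and "t" (3): a world point X has camera coordinates R X + t; the wrist camera has in their place "T_tool_cam" (4x4, takes a point from camera to tool coordinates, whose origin is the TCP and whose axes are the tool frame's). Camera axes: x right, y down, z forward; pixel columns grow to the right and rows downward; lengths in m; the calibration is good to about 2 mm. A picture is of the moment at which its call begins: read the wrist's pose just before it. There is no depth.
- arm.hand_in(): hands the job in, once; it reports no verdict.
The state is a dict: "t": time; "joints": joint angles; "qd": joint speeds; "effort": joint torques, N m; "tool_pos": TCP position; "orientation": TCP orientation; "ft_force": force on the tool from outside, world axes, zero at the start; "wrist_torque": the same for the moment, N m; "finger_gap": finger opening in m.
Only numpy, scipy, OpenCV 4.12 (cv2) and the standard library are available. Lean on these libraries where they do the work, as an engineer would, in place of code of your own. Each camera call takes 0.05 s, during which the arm holds its last target. There are 200 camera calls.

### The job

Take the bright steel idler gear with the long hub out of the plywood rack, lay it flat on the bench, hub up, and let go; then take it by the hub and fit it on the bare stub shaft in the open gearbox, turning it until its teeth mesh with the pinion's and pushing it fully home without forcing it. With the gear home, turn it by its hub about an eighth of a turn so that the pinion is seen to turn with it, and let go. Leave the other two gears in the rack and the other things on the bench as they are.

Things in the scene. Friction and masses are not known exactly. Their poses are not given: they have to be found in the camera images.
- idler_center (a point): Gear to fit: bright steel, 16 teeth of module 4 mm (pitch diameter 64 mm, 71.4 mm over teeth, ends bevelled 1 x 2.5 mm), disc 14 mm thick, smooth hub of 28 mm diameter standing 24 mm above one face; 38 mm tall in all, about 0.4 kg. Point: on the axis, 19 mm above the flat face. z: along the axis towards the hub's end; x: through the middle of a tooth gap (gaps every 22.5 deg). Starts on edge in the rack.
- idler_face (a point): Centre of the same gear's flat face, the one without hub, on the axis: the mouth of its brass-lined through bore (17.4 mm). Axes as idler_center, 19 mm below it. This face comes down on the shaft's shoulder.
- stub_seat (a point): Middle of the shoulder at the foot of the bare stub shaft in the gearbox, 55 mm above the bench, where the gear's flat face rests when home. The fixed smooth shaft, 16 mm diameter, stands 30 mm up from here, its top 5 mm tapered to 9 mm. z up; x along the casting, away from the pinion, whose axis lies 56.5 mm from here along -x.
- gearbox: Fixed green casting, open upward, on wooden bearers; origin on the bench straight below stub_seat, same axes. Outside x -100 to +124 mm, y +-65 mm with lugs; rim 63 mm above the bench, 8 mm above stub_seat. The inside is 88 mm wide, too narrow for fingers round the gear's teeth.
- pinion (a joint): Angle (rad, anticlockwise from above) of the dark steel pinion beside the stub: 12 teeth of module 4 mm, 55.4 mm over teeth, top face 14 mm above stub_seat, shaft end 4.5 mm higher. At 0 a tooth points straight at the stub. Drag 0.12 N m, endless both ways. Meshed, the gear has a gap where the pinion has a tooth and turns -0.75 rad per rad of pinion. Backlash 1.4 mm at the teeth.
- pinion_tooth (a point): Point on the pinion's top face, 24 mm from its axis, on the tooth that points at the stub shaft when joint pinion is 0; it turns with the pinion.
- gear_rack: Fixed plywood rack, 206 x 92 mm; origin at the centre of its underside, z up. Slots at x = -64, 0, +64 mm hold three gears on edge, discs centred in the slots, hubs looking along the rack's +x; which gear is where varies. Slot floor 10 mm above the bench, walls 16 mm higher, about 1 mm clear of each face: a gear may lean by 6 deg. The gear's axis is 45 mm, its top edge 81 mm above the bench.
- dark_center (a point): Centre of the dark steel gear without hub (79 mm over teeth, 14 mm thick), which stays in the rack; z along its axis.
- nylon_center (a point): Centre of the blue nylon gear with a short hub (71 mm over teeth, 24 mm long in all), which stays in the rack; z along its axis.
- grease_jar: White jar with a red cap, 64 mm diameter, 75 mm tall, on the bench; origin at the centre of its underside. Stays where it is.
- spanner: Steel spanner, 170 mm long, lying on the bench. Stays where it is.

How it is judged:
By the outcome, as a careful person would: the job done as asked, in the order asked, and still so for the second after the job is handed in, with the robot touching nothing.
It also fails if it takes over 58 s, if anything falls off the work surface, if the arm or the gripper's body presses on something with over 40 N, if the wrist force passes 120 N, or if a joint passes its speed limit or range.

## Working session

There is one attempt and no reset: what is moved stays moved. The work goes in short steps, Python scripts to look and compute and a tool call to move; the robot and the scene stay as the last step left them, time stands still between calls to the robot, and variables do not carry over. Pictures are saved under pics/ and viewed, about 8 in all and at most 12, crops included, and the job is handed in when it is done.

Besides the shell and the picture viewer there is one more tool, called as a command line: name --pt "numbers of a row" for each row, then --argument value for the rest. jog_arm: Moves the arm, as the interface text tells. Its arguments: {"type":"object","properties":{"travel":{"type":"array"},"roll":{"type":"array"},"jaw":{"type":"number"},"squeeze":{"type":"number"}},"required":["travel","roll"]}

```bash
mkdir -p pics
cat > h.py <<'E'
import numpy as np, cv2
from workcell import sensors, cams, arm
from scipy.spatial.transform import Rotation as Ro
def snap(n,save=None):
    s=sensors.observe(); d=cams.snapshot(n); K=np.array(d["camera_matrix"])
    if n=="wrist":
        q=s["orientation"]; Rt=Ro.from_quat([q[1],q[2],q[3],q[0]]).as_matrix()
        T=np.array(d["T_tool_cam"]); Rc=Rt@T[:3,:3]; c=Rt@T[:3,3]+np.array(s["tool_pos"])
        R=Rc.T; t=-R@c
    else: R=np.array(d["R"]); t=np.array(d["t"])
    if save: cv2.imwrite("pics/"+save,d["image"])
    np.savez("/tmp/last_%s.npz"%n,K=K,R=R,t=t,im=d["image"])
    return dict(im=d["image"],K=K,R=R,t=t)
def load(n):
    z=np.load("/tmp/last_%s.npz"%n); return {k:z[k] for k in z}
def ray(c,u,v):
    d=c["R"].T@np.linalg.inv(c["K"])@[u,v,1]; return -c["R"].T@c["t"],d/np.linalg.norm(d)
def plane(c,u,v,z):
    o,d=ray(c,u,v); return o+d*(z-o[2])/d[2]
def tri(c1,p1,c2,p2):
    o1,d1=ray(c1,*p1);o2,d2=ray(c2,*p2)
    s=np.linalg.lstsq(np.c_[d1,-d2],o2-o1,rcond=None)[0]
    a,b=o1+s[0]*d1,o2+s[1]*d2
    return (a+b)/2,np.linalg.norm(a-b)
def proj(c,X):
    p=c["K"]@(c["R"]@np.array(X)+c["t"]); return p[:2]/p[2]
E
python3 - <<'E'
from h import *
np.set_printoptions(precision=4,suppress=True)
s=sensors.observe(); print({k:np.round(s[k],4) for k in s})
a=[snap(n,n+"0.png") for n in("side","top","wrist")]
for c in a: print(c["K"].tolist(),(-c["R"].T@c["t"]),c["R"].tolist())
E
```

```text
{'t': np.float64(0.0), 'joints': array([ 1.1372,  0.3839,  0.0438,  1.5996, -0.0179,  1.1613, -0.0499]), 'qd': array([ 0.0008, -0.0009,  0.0005, -0.0012, -0.0014, -0.0009,  0.0006]), 'effort': array([ -0.0007, -43.3457,   1.0242, -24.9514,   0.0105,   0.0113,
         0.    ]), 'tool_pos': array([ 0.2141, -0.6132,  0.4033]), 'orientation': array([ 0.5757,  0.4099,  0.5774, -0.4089]), 'ft_force': array([-0.3834,  0.7184, -0.1827]), 'wrist_torque': array([ 0.0161, -0.0364,  0.0357]), 'finger_gap': np.float64(0.0849)}
[[458.99812725958196, 0.0, 257.879659721077], [0.0, 458.99812725958196, 192.98196379874048], [0.0, 0.0, 1.0]] [0.2864 0.8986 1.1959] [[-0.9683163849321071, -0.24947827786143345, -0.011134071461469164], [-0.1843799738064531, 0.7442935434748543, -0.6418965231256334], [0.16842625665598396, -0.6195060209690771, -0.766710431683249]]
[[413.20398876507255, 0.0, 255.10212426177893], [0.0, 413.20398876507255, 190.02227844058896], [0.0, 0.0, 1.0]] [ 0.2389 -0.005   1.5085] [[-0.010428589179957728, -0.9999453414345156, -0.0007474430584453823], [-0.976172825841738, 0.010342677382948657, -0.2167478791423525], [0.21674376257662242, -0.0015307409846843287, -0.9762273291688605]]
[[265.9649530976136, 0.0, 252.54236001434916], [0.0, 265.9649530976136, 191.54666983629417], [0.0, 0.0, 1.0]] [ 0.2762 -0.5931  0.3717] [[0.329830478231145, -0.9440384037503683, -0.001829719723787529], [-0.9117754169215848, -0.31905954257676045, 0.2585857640864541], [-0.24469868149886115, -0.08362117276839551, -0.9659865706817842]]
```

```bash
ls -la; ls pics
```

```text
total 16
drwxr-xr-x  3 agent agent 4096 Dec  5 09:33 .
drwxr-xr-x 23 root  root  4096 Dec  5 09:32 ..
-rw-r--r--  1 agent agent 1139 Dec  5 09:33 h.py
drwxr-xr-x  2 agent agent 4096 Dec  5 09:33 pics
side0.png
top0.png
wrist0.png
```

View pics/top0.png

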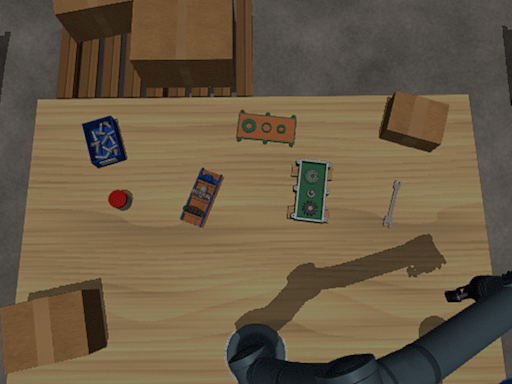

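View pics/side0.png

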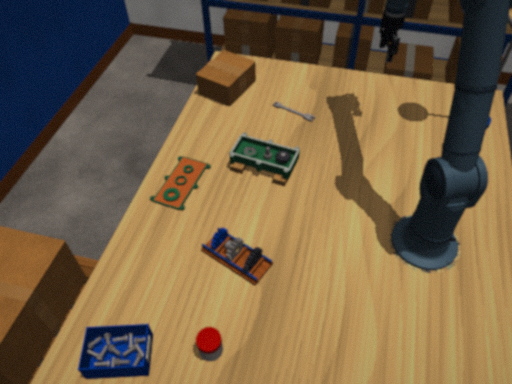

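Top view: rack about (202,197), gearbox (310,192), jar (119,199), spanner (392,203). Side view: rack (237,255), gearbox (265,157). The three gears need a closer look.

Run:
```python
from h import *
np.set_printoptions(precision=4,suppress=True)
T=load("top");S=load("side")
print("rack",tri(T,(202,197),S,(237,255)),plane(T,202,197,.045))
print("box",tri(T,(310,192),S,(265,157)),plane(T,310,192,.06))
a=cv2.resize(T["im"][160:235,170:340],None,fx=4,fy=4,interpolation=cv2.INTER_CUBIC)
b=cv2.resize(S["im"][220:290,190:290],None,fx=4,fy=4,interpolation=cv2.INTER_CUBIC)
c=cv2.resize(S["im"][130:190,220:305],None,fx=4,fy=4,interpolation=cv2.INTER_CUBIC)
o=np.zeros((590,760,3),np.uint8);o[:300,:680]=a;o[305:585,:400]=b;o[305:545,410:750]=c
cv2.imwrite("pics/crop1.png",o)
# board corners: rack plywood orange mask in top
h=cv2.cvtColor(T["im"],cv2.COLOR_BGR2HSV)
def rect(m,box):
    mm=np.zeros_like(m);x0,y0,x1,y1=box;mm[y0:y1,x0:x1]=m[y0:y1,x0:x1]
    mm=cv2.morphologyEx(mm,cv2.MORPH_CLOSE,np.ones((7,7)))
    cs=cv2.findContours(mm,0,2)[0];c=max(cs,key=cv2.contourArea);return cv2.minAreaRect(c),cv2.boxPoints(cv2.minAreaRect(c))
g=cv2.inRange(h,(50,80,30),(90,255,255));r=rect(g,(280,150,340,235));print(r)
print([plane(T,*p,.063) for p in r[1]])
```

```text
rack (array([0.5482, 0.1901, 0.0055]), np.float64(3.5459353795906343e-06)) [0.54  0.185 0.045]
box (array([ 0.5579, -0.2078,  0.0329]), np.float64(0.0017853845720846421)) [ 0.5512 -0.204   0.06  ]
(((310.29095458984375, 191.29916381835938), (33.76983642578125, 59.39145278930664), 5.19442892074585), array([[290.7868, 219.3443],
       [296.1639, 160.1967],
       [329.7951, 163.2541],
       [324.418 , 222.4016]], dtype=float32))
[array([ 0.4526, -0.132 ,  0.063 ]), array([ 0.6695, -0.1579,  0.063 ]), array([ 0.6566, -0.2798,  0.063 ]), array([ 0.4405, -0.2501,  0.063 ])]
```

View pics/crop1.png

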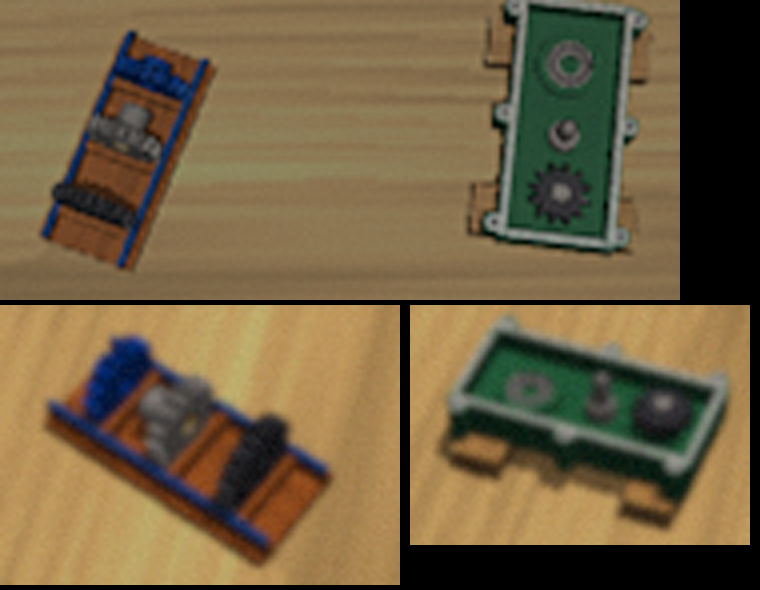

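Top view: the steel gear is in the middle slot, disc about (201,195), hub (203,189) facing the blue gear. Stub is about (311,193), pinion (310,208). Next I work out the poses for the wrist close-up.

Run:
```python
from h import *
np.set_printoptions(precision=4,suppress=True)
T=load("top")
P=lambda u,v,z:plane(T,170+u/4,160+v/4,z)
d,b=P(95,203,.07),P(155,75,.07);ax=b-d
print("dark",d,"blue",b,"steel",P(127,140,.07),"rackyaw",np.degrees(np.arctan2(ax[1],ax[0])),np.linalg.norm(ax))
p,s=P(561,192,.073),P(567,128,.085);ax=s-p
print("pin",p,"stub",s,np.degrees(np.arctan2(ax[1],ax[0])),np.linalg.norm(ax[:2]))
s=sensors.observe();q=s["orientation"];R=Ro.from_quat([q[1],q[2],q[3],q[0]]).as_matrix()
print("tool R",R,"jaw yaw",np.degrees(np.arctan2(R[1,2],R[0,2])))
W=load("wrist");c=-W["R"].T@W["t"]-s["tool_pos"];print("cam in tool",R.T@c)
print("cam fwd world",W["R"][2])
```

```text
dark [0.4857 0.21   0.07  ] blue [0.6015 0.1587 0.07  ] steel [0.5422 0.1827 0.07  ] rackyaw -23.893892542575347 0.12664038417442533
pin [ 0.4907 -0.2009  0.073 ] stub [ 0.5457 -0.2068  0.085 ] -6.119074448375833 0.055352264646465074
tool R [[-0.0008  0.9441  0.3296]
 [ 0.0019  0.3296 -0.9441]
 [-1.     -0.0001 -0.0021]] jaw yaw -70.75758590090996
cam in tool [0.0319 0.0654 0.0014]
cam fwd world [-0.2447 -0.0836 -0.966 ]
```

jog_arm --pt "306 409 -103" --pt "306 409 -103" --pt "306 409 -103" --pt "306 409 -103" --pt "306 409 -103" --pt "306 409 -103" --pt "306 409 -103" --pt "306 409 -103" --pt "306 409 -103" --pt "306 409 -103" --roll '[-25,-25,-25,-25,-25,-25,-25,-25,-25,-25]'

```text
t: 1.4
tool_pos: [0.5211, -0.2019, 0.301]
orientation: [0.475, 0.523, 0.476, -0.523]
ft_force: [-0.7, -0.7, 0.3]
finger_gap: 0.0851
```

Run:
```python
from h import *
np.set_printoptions(precision=4,suppress=True)
s=sensors.observe();print(s["t"],s["tool_pos"],np.abs(s["qd"]).max())
c=snap("wrist"); np.savez("/tmp/box1.npz",**c)
cv2.imwrite("pics/box1.png",cv2.resize(c["im"],(800,600),interpolation=cv2.INTER_CUBIC))
for X in([.4907,-.2009,.069],[.5457,-.2068,.085]): print(proj(c,X)*800/512)
```

```text
1.4 [ 0.5211 -0.2019  0.301 ] 0.06355469005395988
[395.881  377.5663]
[397.54   281.3515]
```

View pics/box1.png

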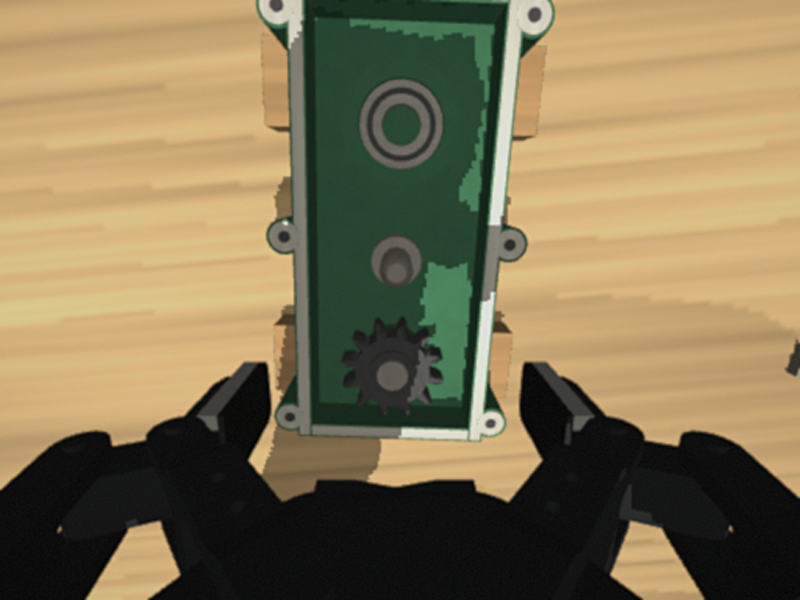

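The gearbox is clear: shaft top (397,271), shoulder (396,260), pinion shaft end (392,376) in the 800-px picture, agreeing with the top camera. Next, the rack.

jog_arm --pt "22 387 10" --pt "22 387 10" --pt "22 387 10" --pt "22 387 10" --pt "22 387 10" --pt "22 387 10" --pt "22 387 10" --pt "22 387 10" --pt "22 387 10" --roll '[72,72,72,72,72,72,72,72,72]'

```text
t: 2.58
tool_pos: [0.5429, 0.1788, 0.3113]
orientation: [0.692, 0.147, 0.691, -0.149]
ft_force: [-0.2, -0.8, -0.4]
finger_gap: 0.0854
```

Run:
```python
from h import *
np.set_printoptions(precision=4,suppress=True)
s=sensors.observe();print(s["t"],s["tool_pos"],np.abs(s["qd"]).max())
c=snap("wrist"); np.savez("/tmp/rack1.npz",**c)
cv2.imwrite("pics/rack1.png",cv2.resize(c["im"],(800,600),interpolation=cv2.INTER_CUBIC))
print(proj(c,[.5422,.1827,.07])*800/512)
# gearbox analysis
z=np.load("/tmp/box1.npz");b={k:z[k] for k in z};h=cv2.cvtColor(b["im"],cv2.COLOR_BGR2HSV);k=512/800
g=b["im"].astype(int)
grey=((g.max(2)-g.min(2)<25)&(g.max(2)>60)).astype(np.uint8)*255
n,l,st,ce=cv2.connectedComponentsWithStats(grey)
for i in range(1,n):
    if st[i,4]>40 and 200<ce[i,0]<310 and 40<ce[i,1]<270: print(st[i],ce[i],ce[i]/k)
o=cv2.resize(b["im"][145:275,205:300],None,fx=6,fy=6,interpolation=cv2.INTER_CUBIC)[:600]
o=np.clip(o.astype(float)*1.8,0,255).astype(np.uint8)
cv2.imwrite("pics/box1c.png",o)
```

```text
2.575 [0.5429 0.1788 0.3113] 0.005656411661881565
[387.6937 306.8747]
[229  50  56  59 998] [256.4359  78.4739] [400.681  122.6155]
[238  59  38  41 777] [256.5444  78.9022] [400.8506 123.2847]
[237 149  33  36 867] [253.3218 166.2745] [395.8153 259.8039]
[261 224  22  36 340] [270.35   241.7912] [422.4219 377.7987]
[241 231  20  19 312] [250.5737 240.0962] [391.5214 375.1502]
```

View pics/rack1.png

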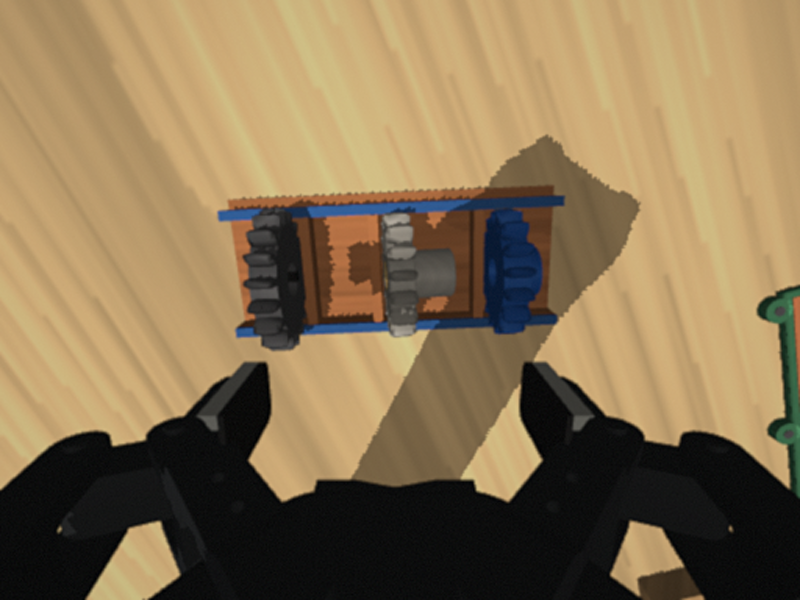

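Run:
```python
from h import *
np.set_printoptions(precision=4,suppress=True)
z=np.load("/tmp/rack1.npz");c={k:z[k] for k in z};T=load("top");k=512/800
for a,b,h in(((220,215),(562,201),.03),((238,332),(556,319),.03)):
    A,B=plane(c,a[0]*k,a[1]*k,h),plane(c,b[0]*k,b[1]*k,h);d=B-A;print("rail",A,B,np.degrees(np.arctan2(d[1],d[0])),np.linalg.norm(d))
g=c["im"].astype(int)
m=((g.max(2)-g.min(2)<28)&(g.max(2)>75));m[:,:235]=0;m[:,300:]=0;m[:130]=0;m[220:]=0
for r in range(134,214,6): x=np.where(m[r])[0]; print(r,x.min() if len(x) else 0,x.max() if len(x) else 0,end=' | ')
print()
top=tri(c,(401*k,272*k),T,(201.5,193.5));print("top tri",top)
for u in(386,401,416): print(plane(c,u*k,272*k,.081))
print("hubend top",plane(c,455*k,272*k,.059),plane(c,412*k,272*k,.059))
```

```text
rail [0.47   0.2641 0.03  ] [0.6565 0.1894 0.03  ] -21.84728056612317 0.200955696115629
rail [0.4433 0.1961 0.03  ] [0.6304 0.1217 0.03  ] -21.695768491622925 0.2014090849962259
134 0 0 | 140 245 261 | 146 244 263 | 152 244 263 | 158 246 265 | 164 248 289 | 170 249 290 | 176 267 291 | 182 246 291 | 188 268 289 | 194 256 256 | 200 247 264 | 206 240 266 | 212 235 265 | 
top tri (array([0.5545, 0.1892, 0.0338]), np.float64(0.0022535965171238733))
[0.5502 0.202  0.081 ]
[0.5569 0.199  0.081 ]
[0.5635 0.196  0.081 ]
hubend top [0.582  0.1828 0.059 ] [0.5608 0.1923 0.059 ]
```

View pics/box1c.png

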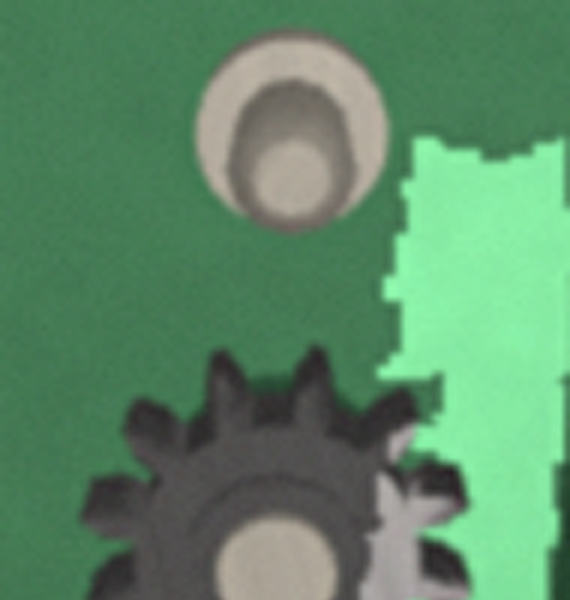

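Run:
```python
from h import *
np.set_printoptions(precision=4,suppress=True)
L=lambda f:(lambda z:{k:z[k] for k in z})(np.load(f))
c=L("/tmp/rack1.npz");T=load("top")
y=np.radians(-21.8);ex=np.array([np.cos(y),np.sin(y)]);ey=np.array([-ex[1],ex[0]])
def fr(P): return np.array([ex@P[:2],ey@P[:2]])*1000
for n,u,v,h in(("far",253,135,.045),("near",256,214,.045),("top",257,174,.081),("hubend",291,174,.05)):
    print(n,fr(plane(c,u,v,h)))
print("top img disc",fr(plane(T,201.4,195,.075)))
for v in (150,160,174,182,200):
    x=[fr(plane(c,u,v,.075))[0] for u in (247,264)]
for l in(((220,215),(562,201)),((238,332),(556,319))):
    for p in l: print("rail end",fr(plane(c,p[0]*.64,p[1]*.64,.026)))
print("tool",fr(sensors.observe()["tool_pos"]),"ex",ex,"ey",ey)
b=L("/tmp/box1.npz")
q=lambda x,y:(205+(x+.5)/6-.5,145+(y+.5)/6-.5)
S0=plane(b,*q(291.5,127),.055);S1=plane(b,*q(292,180),.085);Pn=plane(b,250.57,240.1,.0735)
print("stub",S0,S1,"pin",Pn)
T2=load("top");print("top cam stub",plane(T2,170+567/4,160+128/4,.085))
d=S0-Pn;a=np.arctan2(d[1],d[0]);print("casting yaw",np.degrees(a),np.linalg.norm(d[:2]),"via top",np.linalg.norm((S1-Pn)[:2]),np.degrees(np.arctan2(*(S1-Pn)[1::-1])))
for n,x,yy,h in(("L",225,352,.055),("R",318,350,.055),("Lt",232,395,.069),("Rt",308,392,.069)):
    e=plane(b,*q(x,yy),h)-Pn;print(n,np.degrees(np.arctan2(e[1],e[0])-a),np.linalg.norm(e[:2]))
```

```text
far [441.5813 418.7359]
near [441.4679 346.3333]
top [443.4164 391.597 ]
hubend [473.5782 384.1142]
top img disc [434.3473 371.1755]
rail end [336.6273 419.5932]
rail end [540.8047 419.4247]
rail end [337.0732 345.3583]
rail end [541.7109 345.7306]
tool [437.6227 367.6673] ex [ 0.9285 -0.3714] ey [0.3714 0.9285]
stub [ 0.551  -0.2064  0.055 ] [ 0.5497 -0.2063  0.085 ] pin [ 0.4944 -0.199   0.0735]
top cam stub [ 0.5457 -0.2068  0.085 ]
casting yaw -7.499844098895117 0.05706583689036031 via top 0.055795023632448634 -7.569469524124684
L 18.231090989525462 0.0261174603284743
R -10.823806783453572 0.026042709835180256
Lt 15.935898132372989 0.02425203078734003
Rt -7.990460013707953 0.024343708406075262
```

The gear leans about 3° towards the hub: top at 443.4 mm along the rack, slot near 440. The 72.4 mm measured across its teeth agrees with the given size. I'll pinch the disc's faces above the hub.

jog_arm --pt "8 13 0" --pt "8 13 0" --pt "8 13 -30" --pt "8 13 -60" --pt "8 13 -76" --pt "8 13 -76" --pt "8 13 -76" --roll '[2,2,2,2,2,2,2]' --jaw 53 --squeeze 40

```text
t: 3.5
tool_pos: [0.5508, 0.1957, 0.2367]
orientation: [0.695, 0.134, 0.694, -0.133]
ft_force: [0.6, 0.8, 1.0]
finger_gap: 0.045
```

jog_arm --pt "0 0 0" --pt "0 0 0" --pt "0 0 0" --pt "0 0 0" --pt "0 0 0" --pt "0 0 0" --pt "0 0 0" --pt "0 0 0" --roll '[0,0,0,0,0,0,0,0]' --jaw 0

```text
t: 4.5
tool_pos: [0.5505, 0.1959, 0.2368]
orientation: [0.695, 0.134, 0.694, -0.133]
ft_force: [-1.9, 0.5, 5.8]
finger_gap: 0.0125
```

jog_arm --pt "0 0 15" --pt "0 0 45" --pt "0 0 90" --pt "0 0 90" --pt "-50 -196 90" --pt "-50 -196 90" --pt "-50 -196 90" --pt "-50 -196 90" --pt "-50 -196 60" --pt "-50 -196 30" --roll '[0,0,0,0,0,0,0,0,0,0]'

```text
t: 5.75
tool_pos: [0.4997, -0.0007, 0.2644]
orientation: [0.694, 0.134, 0.695, -0.134]
ft_force: [0.9, 0.1, -3.5]
finger_gap: 0.0128
```

Run:
```python
from h import *
s=sensors.observe();print(s["t"],s["tool_pos"],s["finger_gap"],s["ft_force"])
c=snap("wrist");S=snap("side")
u,v=np.array(proj(S,[.5,0,.04])).astype(int)
o=np.zeros((384,800,3),np.uint8);o[:,:512]=c["im"]
cr=cv2.resize(S["im"][v-48:v+48,u-36:u+36],(288,384),interpolation=cv2.INTER_CUBIC);o[:,512:]=cr
cv2.imwrite("pics/hold.png",o)
```

```text
5.75 [ 0.49969916 -0.00072569  0.26435884] 0.012768535926294892 [ 0.88944689  0.14715683 -3.5199375 ]
```

View pics/hold.png

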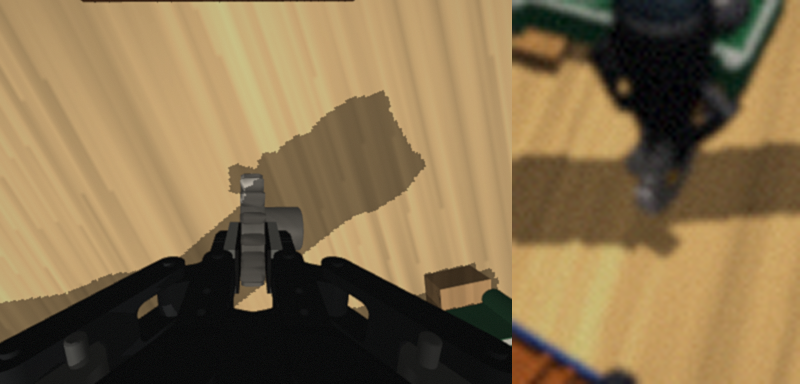

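Held upright with the hub to image right (271,228) and 3.5 N measured, which matches the weight. Next I stand it on the bench.

jog_arm --pt "0 0 -20" --pt "0 0 -33" --pt "0 0 -37" --pt "0 0 -38" --pt "0 0 -38" --pt "0 0 -38" --roll '[0,0,0,0,0,0]'

```text
t: 6.6
tool_pos: [0.5005, -0.0007, 0.2283]
orientation: [0.695, 0.134, 0.694, -0.133]
ft_force: [0.5, -0.4, -3.9]
finger_gap: 0.0127
```

jog_arm --pt "0 0 -1" --pt "0 0 -2" --pt "0 0 -2" --pt "0 0 -2" --roll '[0,0,0,0]'

```text
t: 7.1
tool_pos: [0.5008, -0.0006, 0.2268]
orientation: [0.695, 0.133, 0.694, -0.134]
ft_force: [-1.3, -0.4, 5.9]
finger_gap: 0.0124
```

jog_arm --pt "0 0 0" --pt "0 0 0" --pt "0 0 0" --pt "0 0 0" --pt "0 0 0" --pt "0 0 0" --pt "0 0 -15" --pt "0 0 -30" --pt "0 0 -45" --pt "0 0 -45" --roll '[0,0,0,0,0,0,0,0,0,0]' --jaw 87

```text
t: 8.35
tool_pos: [0.522, 0.001, 0.1967]
orientation: [0.716, 0.137, 0.673, -0.127]
ft_force: [11.6, -1.0, 42.6]
finger_gap: 0.0741
```

jog_arm --pt "0 0 0" --pt "0 0 0" --pt "0 0 0" --roll '[0,0,0]' --jaw 77

```text
t: 8.72
tool_pos: [0.5241, 0.0009, 0.1991]
orientation: [0.718, 0.138, 0.67, -0.126]
ft_force: [13.9, -1.9, 48.6]
finger_gap: 0.0663
```

Run:
```python
from h import *
s=sensors.observe();print(s["t"],s["tool_pos"],s["finger_gap"],s["ft_force"])
c=snap("wrist")
cv2.imwrite("pics/stand.png",c["im"])
```

```text
8.725 [0.52411781 0.00087835 0.19908441] 0.06634392087573895 [13.92499334 -1.86377484 48.60019291]
```

View pics/stand.png

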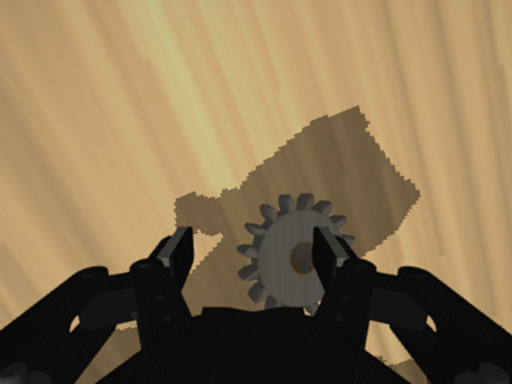

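The gear toppled towards its hub: the wrist view shows the flat face up at (300,262), under the right finger. I'm lifting off at once.

jog_arm --pt "0 0 20" --pt "0 0 60" --pt "0 0 100" --pt "0 0 120" --pt "0 0 120" --pt "0 0 120" --roll '[0,0,0,0,0,0]' --jaw 100

```text
t: 9.52
tool_pos: [0.4995, -0.0008, 0.2994]
orientation: [0.694, 0.133, 0.695, -0.134]
ft_force: [-1.6, 0.3, 0.5]
finger_gap: 0.0854
```

Run:
```python
from h import *
np.set_printoptions(precision=4,suppress=True)
s=sensors.observe();print(s["t"],s["tool_pos"],s["finger_gap"],s["ft_force"],s["orientation"])
c=snap("wrist");S=snap("side");np.savez("/tmp/fell.npz",**c)
g=c["im"].astype(int)
m=((g.max(2)-g.min(2)<22)&(g.max(2)>70)).astype(np.uint8)*255;m[230:]=0
n,l,st,ce=cv2.connectedComponentsWithStats(m)
for i in range(1,n):
    if st[i,4]>60: print(st[i],ce[i],plane(c,*ce[i],.038))
u,v=np.array(proj(S,[.53,0,.03])).astype(int)
o=np.zeros((384,800,3),np.uint8);o[:,:512]=c["im"]
o[:,512:]=cv2.resize(S["im"][v-32:v+32,u-24:u+24],(288,384),interpolation=cv2.INTER_CUBIC)
cv2.imwrite("pics/fell.png",o)
```

```text
9.525 [ 0.4995 -0.0008  0.2994] 0.08541305184309123 [-1.6067  0.3391  0.5279] [ 0.6936  0.1333  0.6952 -0.1336]
[ 271  158   77   72 2645] [309.6212 194.9713] [ 0.5474 -0.0208  0.038 ]
```

View pics/fell.png

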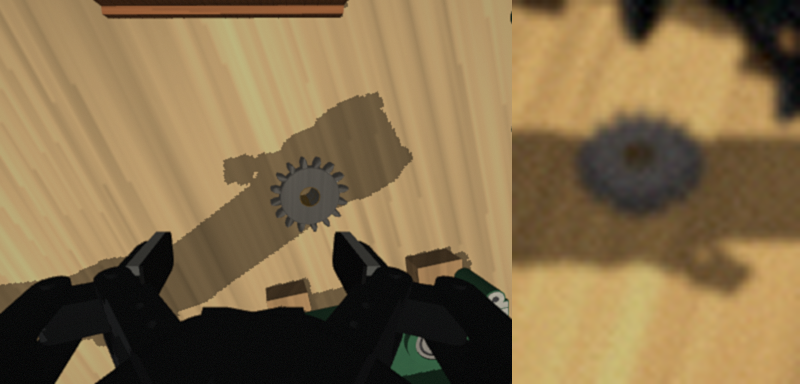

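The side view shows the gear lying stably hub down at about (0.547, -0.021). I'll turn it over in the grip:
1. Take the disc across its teeth.
2. Lever it about the jaw axis on the fixed casting's far rim, first under the disc, then under the hub.
3. Lay it down hub up.

jog_arm --pt "48 -20 0" --pt "48 -20 0" --pt "48 -20 0" --pt "48 -20 0" --pt "48 -20 0" --pt "48 -20 -20" --pt "48 -20 -60" --pt "48 -20 -95" --pt "48 -20 -108" --pt "48 -20 -108" --roll '[-76,-76,-76,-76,-76,-76,-76,-76,-76,-76]' --jaw 100 --squeeze 30

```text
t: 10.88
tool_pos: [0.5475, -0.0206, 0.1913]
orientation: [-0.464, -0.532, -0.466, 0.533]
ft_force: [1.5, 0.0, -1.2]
finger_gap: 0.0853
```

jog_arm --pt "0 0 0" --pt "0 0 0" --pt "0 0 0" --pt "0 0 0" --pt "0 0 0" --roll '[0,0,0,0,0]' --jaw 0

```text
t: 11.5
tool_pos: [0.549, -0.0208, 0.1943]
orientation: [0.466, 0.533, 0.464, -0.532]
ft_force: [-1.4, 0.1, 6.5]
finger_gap: 0.069
```

jog_arm --pt "0 0 20" --pt "0 0 70" --pt "0 0 100" --pt "152 -205 100" --pt "152 -205 100" --pt "152 -205 100" --pt "152 -205 100" --pt "152 -205 100" --pt "152 -205 70" --pt "152 -205 50" --roll '[0,0,0,0,0,0,0,0,0,0]'

```text
t: 12.75
tool_pos: [0.6992, -0.2246, 0.241]
orientation: [-0.464, -0.532, -0.466, 0.533]
ft_force: [-1.2, 0.5, -4.1]
finger_gap: 0.0684
```

Run:
```python
from h import *
s=sensors.observe();print(s["t"],s["tool_pos"],s["finger_gap"],s["ft_force"])
c=snap("wrist");S=snap("side");np.savez("/tmp/wall.npz",**c)
u,v=np.array(proj(S,[.70,-.22,.07])).astype(int)
o=np.zeros((384,800,3),np.uint8);o[:,:512]=c["im"]
o[:,512:]=cv2.resize(S["im"][v-32:v+32,u-24:u+24],(288,384),interpolation=cv2.INTER_CUBIC)
cv2.imwrite("pics/wall.png",o)
```

```text
12.75 [ 0.69922286 -0.22457323  0.24097316] 0.06843732141028501 [-1.19547065  0.52976435 -4.14304949]
```

View pics/wall.png

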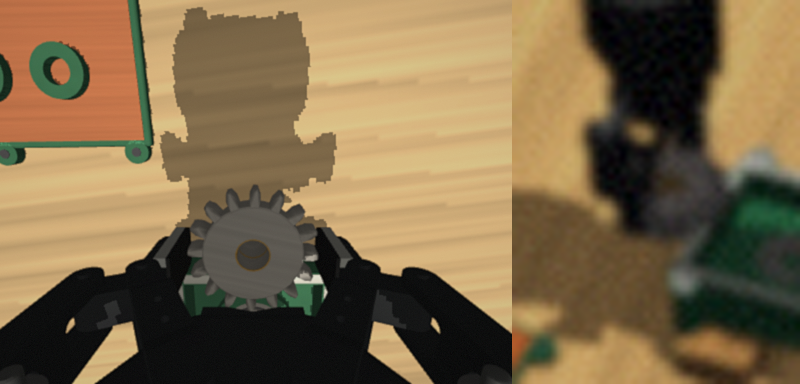

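Run:
```python
from h import *
np.set_printoptions(precision=4,suppress=True)
z=np.load("/tmp/wall.npz");c={k:z[k] for k in z}
s=np.array([.6992,-.2246,.241]);ex=np.array([np.cos(np.radians(-7.5)),np.sin(np.radians(-7.5))]);ey=np.array([-ex[1],ex[0]]);st=np.array([.5505,-.2064])
f=lambda P:np.array([ex@(P[:2]-st),ey@(P[:2]-st)])*1000
print("tool",f(s));print("bore",f(plane(c,253,256,.241-.163+.007)))
for u in(187,195,305,312,318):
    col=c["im"][262:300,u].astype(int);g=col.sum(1);r=262+int(np.argmax(np.diff(g)));print(u,r,f(plane(c,u,r+.5,.063)),g[::3])
```

```text
tool [149.8034   1.3649]
bore [147.6195  -0.0362]
187 274 [122.9092  41.0666] [ 39  38  29  53 174 349 341 287  89  93  88  86  90]
195 277 [120.778   36.2181] [110 170 179 243 226 268 341 282 149 151 149 145 140]
305 280 [118.4555 -32.4897] [ 94 162 175 213 483 419 395 474 265 266 267 262 260]
312 277 [120.5743 -36.7509] [ 94  94  97  94 236 396 619 472 238 132 131 164 157]
318 274 [122.6805 -40.3621] [ 32  29  33  64 362 645 626 471  73  83  86  85  81]
```

Wall edge measures 123 mm and the gear axis 148 mm in the casting frame, so I shift out 3 mm and press down on the rim.

jog_arm --pt "3 0 0" --pt "3 0 -7" --pt "3 0 -11" --pt "3 0 -15" --pt "3 0 -19" --pt "3 0 -23" --pt "3 0 -23" --roll '[0,0,0,0,0,0,0]'

```text
t: 13.72
tool_pos: [0.7038, -0.2258, 0.2201]
orientation: [0.466, 0.533, 0.464, -0.532]
ft_force: [2.1, -0.3, 0.8]
finger_gap: 0.0684
```

```bash
cat > disc.py <<'E'
from h import *
np.set_printoptions(precision=4,suppress=True)
s=sensors.observe();print(s["t"],s["tool_pos"],s["finger_gap"],s["ft_force"])
c=snap("wrist");S=snap("side")
g=c["im"].astype(int)
m=((g.max(2)-g.min(2)<18)&(g.max(2)>70)&(g.max(2)<150)).astype(np.uint8)*255;m[:,:175]=0;m[:,335:]=0;m[320:]=0
n,l,st,ce=cv2.connectedComponentsWithStats(m)
i=1+np.argmax(st[1:,4]);print(st[i],ce[i])
cv2.imwrite("pics/w_%d.png"%int(s["t"]*100),c["im"])
u,v=np.array(proj(S,np.array(s["tool_pos"])-[0,0,.16])).astype(int)
cv2.imwrite("pics/s_%d.png"%int(s["t"]*100),cv2.resize(S["im"][v-32:v+32,u-24:u+24],(288,384),interpolation=cv2.INTER_CUBIC))
E
python3 disc.py
```

```text
13.725 [ 0.7038 -0.2258  0.2201] 0.06835548014438868 [ 2.104  -0.3397  0.8194]
[ 186  186  132  130 9145] [251.4983 254.2086]
```

jog_arm --pt "0 0 -2" --pt "0 0 -3" --pt "0 0 20" --pt "0 0 45" --pt "-31 4 45" --pt "-31 4 45" --pt "-31 4 40" --pt "-31 4 36" --pt "-31 4 33" --pt "-31 4 33" --roll '[0,0,0,0,0,0,0,0,0,0]'

```text
t: 15.08
tool_pos: [0.6757, -0.2223, 0.259]
orientation: [0.468, 0.535, 0.462, -0.531]
ft_force: [-1.1, -0.0, 12.9]
finger_gap: 0.0685
```

```bash
python3 disc.py
```

```text
15.075 [ 0.6757 -0.2223  0.259 ] 0.06851029239562609 [-1.0908 -0.0178 12.8947]
[ 188  187  130  124 9073] [252.0359 253.2362]
```

Run:
```python
import cv2,numpy as np
o=np.zeros((560,800,3),np.uint8)
for i,t in enumerate((1372,1507)):
    w=cv2.imread(f"pics/w_{t}.png")[170:320,155:355];s=cv2.imread(f"pics/s_{t}.png")
    o[:300,400*i:400*i+400]=cv2.resize(w,(400,300));s=cv2.resize(s,(195,260));o[300:,400*i:400*i+195]=s
cv2.imwrite("pics/cmp.png",o)
```

```text
(no output)
```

View pics/cmp.png

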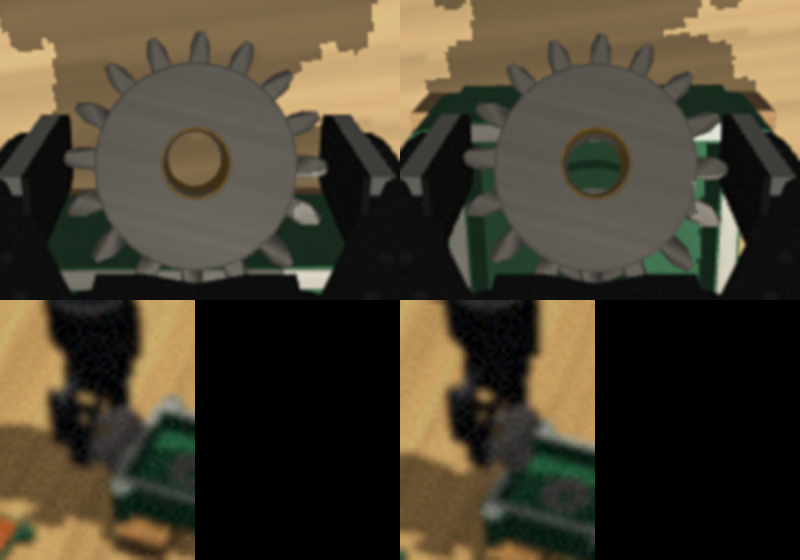

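The left image shows the disc facing the camera and the right slightly past that, so it is tilted about 30°. Its hub corner is now on top of the wall. I move it further in, so the wall's inner edge bears on the hub's side.

jog_arm --pt "0 0 12" --pt "-4 0 12" --pt "-4 0 12" --pt "-4 0 6" --pt "-4 0 3" --pt "-4 0 0" --pt "-4 0 0" --roll '[0,0,0,0,0,0,0]'

```text
t: 16.05
tool_pos: [0.6714, -0.2222, 0.259]
orientation: [0.468, 0.535, 0.462, -0.531]
ft_force: [-0.6, 1.4, 15.0]
finger_gap: 0.0685
```

```bash
cat > bore.py <<'E'
# tilt of the disc: fit ellipse to disc-face (root circle) seen by wrist
from h import *
np.set_printoptions(precision=4,suppress=True)
s=sensors.observe();c=snap("wrist")
ex=np.array([np.cos(np.radians(-7.5)),np.sin(np.radians(-7.5))]);st=np.array([.5505,-.2064])
print(s["t"],s["tool_pos"],"gap",s["finger_gap"],s["ft_force"],"cast x",ex@(s["tool_pos"][:2]-st)*1000,"pivot z",(s["tool_pos"][2]-.163)*1000)
cv2.imwrite("pics/w_%d.png"%int(s["t"]*100),c["im"])
g=c["im"].astype(int)
m=((g.max(2)-g.min(2)<18)&(g.max(2)>75)&(g.max(2)<150)).astype(np.uint8)*255;m[:,:180]=0;m[:,330:]=0;m[310:]=0
m=cv2.morphologyEx(m,cv2.MORPH_OPEN,cv2.getStructuringElement(cv2.MORPH_ELLIPSE,(17,17)))
cs=cv2.findContours(m,0,1)[0]
if cs:
    k=max(cs,key=cv2.contourArea);print("ellipse",cv2.fitEllipse(k) if len(k)>5 else len(k),cv2.boundingRect(k),cv2.contourArea(k))
E
python3 bore.py
```

```text
16.05 [ 0.6714 -0.2222  0.259 ] gap 0.06851414953299673 [-0.6481  1.4007 14.9784] cast x 121.95610438206054 pivot z 95.97850467565813
ellipse ((252.71534729003906, 253.66371154785156), (101.0859603881836, 103.30789184570312), 0.07740791141986847) (201, 201, 103, 106) 8194.0
```

jog_arm --pt "0 0 12" --pt "-6 1 12" --pt "-6 1 12" --pt "-6 1 6" --pt "-6 1 3" --pt "-6 1 0" --pt "-6 1 0" --roll '[0,0,0,0,0,0,0]'

```text
t: 16.98
tool_pos: [0.6621, -0.2206, 0.252]
orientation: [-0.465, -0.532, -0.465, 0.533]
ft_force: [0.0, 0.1, -2.9]
finger_gap: 0.0685
```

```bash
python3 bore.py
```

```text
16.975 [ 0.6621 -0.2206  0.252 ] gap 0.06851072788074378 [ 0.0315  0.1372 -2.865 ] cast x 112.46298006035272 pivot z 88.99893685095736
ellipse ((252.20211791992188, 252.82455444335938), (100.84573364257812, 102.80929565429688), 160.13522338867188) (201, 201, 103, 105) 8124.0
```

Free now at 26 mm depth, so the corner has passed the inner edge. Next: press down while drawing outward.

jog_arm --pt "0 0 -4" --pt "3 0 -5" --pt "6 -1 -6" --pt "8 -1 -7" --pt "10 -1 -8" --pt "12 -2 -9" --pt "14 -2 -10" --pt "16 -2 -11" --pt "16 -2 -12" --pt "16 -2 -12" --roll '[0,0,0,0,0,0,0,0,0,0]'

```text
t: 18.27
tool_pos: [0.6797, -0.2233, 0.2439]
orientation: [0.466, 0.534, 0.463, -0.532]
ft_force: [-2.6, 1.0, 6.5]
finger_gap: 0.0685
```

```bash
python3 bore.py
```

```text
18.275 [ 0.6797 -0.2233  0.2439] gap 0.06850875029305992 [-2.573   0.988   6.5182] cast x 130.31640264018023 pivot z 80.94841158067248
```

jog_arm --pt "1 0 -2" --pt "2 0 -4" --pt "3 0 -5" --pt "4 0 -7" --pt "4 0 -7" --roll '[0,0,0,0,0]'

```text
t: 18.95
tool_pos: [0.6853, -0.2239, 0.2384]
orientation: [0.468, 0.535, 0.462, -0.531]
ft_force: [-0.7, -0.8, 6.5]
finger_gap: 0.0687
```

```bash
python3 bore.py
python3 - <<'E'
import cv2,numpy as np,glob
f=sorted(glob.glob('pics/w_*.png'))[-1];im=cv2.imread(f).astype(int)
# coarse text picture: steel pixels
m=((im.max(2)-im.min(2)<18)&(im.max(2)>62)&(im.max(2)<190))
for r in range(190,312,6): print(r,''.join('#' if m[r,c:c+4].mean()>.5 else '.' for c in range(170,340,4)))
E
```

```text
18.95 [ 0.6853 -0.2239  0.2384] gap 0.06868873663500837 [-0.7467 -0.8071  6.5313] cast x 135.94779933547403 pivot z 75.41915351490971
ellipse ((296.13067626953125, 288.9828186035156), (17.692237854003906, 19.457189559936523), 29.208721160888672) (287, 279, 19, 21) 268.0
190 ...........................................
196 ...........................................
202 ...........................................
208 ...........................................
214 ...........................................
220 ...........................................
226 ............#........#.....................
232 ..#.....#........##............#.......#...
238 #......###......#.#...#..#######........##.
244 #....###....#............####....##......##
250 .....##.###....................#..........#
256 ....######......##...............####......
262 ....####........##.#...##.......#####......
268 ....##.###.###.........##....###.####......
274 ....######.#.###################.####......
280 ......####.#######...#####..######.........
286 ......####.####.##.###############.........
292 ......###..#######.###############.........
298 ...........#######.#########..####.........
304 ...........#######.#########...............
310 ....................##.....................
```

Depth has reached the hub radius and the steel mask shows the hub level towards the robot, so the axis is about horizontal. I carry it to the free bench.

jog_arm --pt "0 0 30" --pt "0 0 60" --pt "-185 224 60" --pt "-185 224 60" --pt "-185 224 60" --pt "-185 224 60" --pt "-185 224 60" --pt "-185 224 20" --pt "-185 224 -25" --pt "-185 224 -25" --roll '[0,0,0,0,0,0,0,0,0,0]'

```text
t: 20.25
tool_pos: [0.4953, 0.0015, 0.2058]
orientation: [-0.463, -0.531, -0.467, 0.534]
ft_force: [-0.8, -0.0, -4.0]
finger_gap: 0.0683
```

```bash
python3 bore.py
```

```text
20.25 [0.4953 0.0015 0.2058] gap 0.06825861518141645 [-0.8218 -0.0082 -4.0101] cast x -81.89567292299093 pivot z 42.84699310001089
```

jog_arm --pt "0 0 -8" --pt "4 0 -9" --pt "9 -1 -9" --pt "14 -2 -9" --pt "19 -2 -11" --pt "23 -3 -13" --pt "27 -4 -15" --pt "31 -4 -18" --pt "34 -4 -21" --pt "37 -5 -25" --roll '[0,0,0,0,0,0,0,0,0,0]'

```text
t: 21.55
tool_pos: [0.5419, -0.0041, 0.1907]
orientation: [0.47, 0.538, 0.46, -0.527]
ft_force: [4.9, -1.2, 21.1]
finger_gap: 0.0686
```

```bash
python3 bore.py
```

```text
21.55 [ 0.5419 -0.0041  0.1907] gap 0.06856287478610117 [ 4.9021 -1.1704 21.0943] cast x -34.90652933860288 pivot z 27.707707228839446
ellipse ((249.26914978027344, 293.0430603027344), (34.58234405517578, 51.20222473144531), 81.60205841064453) (223, 273, 50, 37) 1346.0
```

jog_arm --pt "0 0 -2" --pt "2 0 -4" --pt "3 0 -6" --pt "4 0 -8" --pt "5 0 -10" --pt "5 0 -11" --pt "5 0 -12" --pt "5 0 -12" --roll '[0,0,0,0,0,0,0,0]'

```text
t: 22.6
tool_pos: [0.5396, -0.0037, 0.1717]
orientation: [0.465, 0.533, 0.465, -0.532]
ft_force: [3.7, 0.1, 4.1]
finger_gap: 0.0685
```

```bash
python3 bore.py;  python3 - <<'E'
import cv2,numpy as np,glob
f=sorted(glob.glob('pics/w_*.png'))[-1];im=cv2.imread(f).astype(int)
m=((im.max(2)-im.min(2)<18)&(im.max(2)>62)&(im.max(2)<190))
for r in range(170,318,6): print(r,''.join('#' if m[r,c:c+4].mean()>.5 else '.' for c in range(170,340,4)))
E
```

```text
22.6 [ 0.5396 -0.0037  0.1717] gap 0.06850909783866008 [3.6754 0.0976 4.0567] cast x -37.30673579811255 pivot z 8.70440941496034
ellipse ((254.17445373535156, 258.6667785644531), (67.89456176757812, 109.75619506835938), 111.82213592529297) (193, 221, 113, 82) 3775.5
170 ...........................................
176 ...........................................
182 ...........................................
188 ...........................................
194 ...........................................
200 ...................##......................
206 ............###....##.....#................
212 ............####..####....#................
218 ........###################.....#..........
224 .......######################.###..........
230 .##....##########################......#...
236 ##...###########################.###....##.
242 #...#################################...##.
248 .....################################....##
254 ......#########.####################......#
260 .....#########.######################......
266 ............#..#######################.....
272 ............#..#######################.....
278 .......##.....######################.......
284 ........#...#########################......
290 ...........###.....##################......
296 ..........##..........###########..........
302 ..........#............#####..###..........
308 ........................#..................
314 ...........................................
```

jog_arm --pt "0 0 -2" --pt "0 0 -4" --pt "0 0 -4" --pt "0 0 -4" --roll '[0,0,0,0]'

```text
t: 23.15
tool_pos: [0.5407, -0.0039, 0.1694]
orientation: [0.466, 0.534, 0.464, -0.532]
ft_force: [2.0, -1.7, 10.3]
finger_gap: 0.0684
```

jog_arm --pt "0 0 0" --pt "0 0 0" --pt "0 0 0" --pt "0 0 20" --pt "0 0 60" --pt "0 0 110" --pt "0 0 130" --pt "0 0 130" --roll '[0,0,0,0,0,0,0,0]' --jaw 100

```text
t: 24.15
tool_pos: [0.5402, -0.0035, 0.3009]
orientation: [0.467, 0.534, 0.464, -0.531]
ft_force: [0.0, -0.5, -0.3]
finger_gap: 0.0857
```

Run:
```python
from h import *
np.set_printoptions(precision=4,suppress=True)
s=sensors.observe();print(s["t"],s["tool_pos"],s["finger_gap"],s["ft_force"])
c=snap("wrist");S=snap("side");np.savez("/tmp/flat.npz",**c)
u,v=np.array(proj(S,np.array(s["tool_pos"])*[1,1,0]+[0,0,.02])).astype(int)
o=np.zeros((384,800,3),np.uint8);o[:,:512]=c["im"]
o[:,512:]=cv2.resize(S["im"][v-32:v+32,u-24:u+24],(288,384),interpolation=cv2.INTER_CUBIC)
cv2.imwrite("pics/flat.png",o)
```

```text
24.15 [ 0.5402 -0.0035  0.3009] 0.08570236581420136 [ 0.0198 -0.5411 -0.3393]
```

View pics/flat.png

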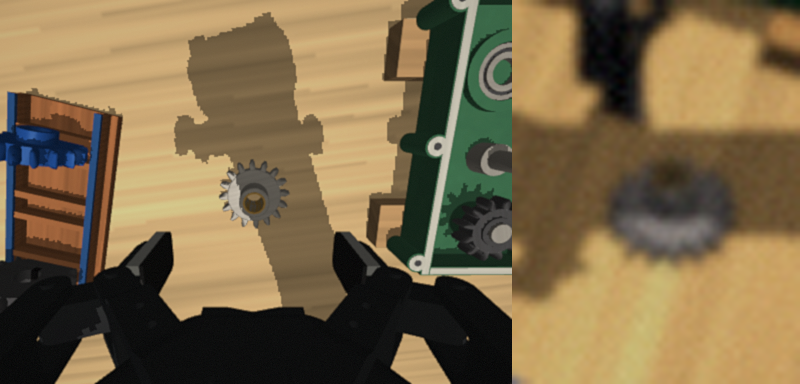

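All is well: the gear lies flat, hub up and free, with its bore at (254,203). The rack, stub (490,157) and pinion (497,232) are in view too. I work from numbers from here on: gear centre, tooth phases, and the stub from two wrist views.

```bash
cat > ph.py <<'E'
from h import *
np.set_printoptions(precision=4,suppress=True)
def ringphase(c,ctr,r,z,n,f):
    th=np.radians(np.arange(0,360,.5));v=[]
    for t in th:
        p=proj(c,[ctr[0]+r*np.cos(t),ctr[1]+r*np.sin(t),z])
        v.append(cv2.getRectSubPix(f,(1,1),(float(p[0]),float(p[1])))[0,0])
    v=np.array(v);F=(v*np.exp(-1j*n*th)).mean()
    return np.degrees(-np.angle(F)*-1)/n, abs(F)/v.std(), v   # angle of a maximum of v
def cc(c,mask,near,rad):
    n,l,st,ce=cv2.connectedComponentsWithStats(mask.astype(np.uint8))
    k=[i for i in range(1,n) if np.hypot(*(ce[i]-near))<rad and st[i,4]>25]
    i=max(k,key=lambda i:st[i,4]);x,y,w,h,a=st[i];return ce[i],np.array([x+(w-1)/2,y+(h-1)/2]),st[i]
E
python3 - <<'E'
from ph import *
L=lambda f:(lambda z:{k:z[k] for k in z})(np.load(f))
c=L("/tmp/flat.npz");b=L("/tmp/box1.npz");im=c["im"]
hs=cv2.cvtColor(im,cv2.COLOR_BGR2HSV);sat=hs[...,1].astype(np.float32)
brass=(hs[...,0]>8)&(hs[...,0]<35)&(sat>90)&(hs[...,2]<130)
try: print("bore",cc(c,brass,(254,203),9))
except Exception as e: print(e)
# disc outline
m=(sat<60);n,l,st,ce=cv2.connectedComponentsWithStats(m.astype(np.uint8));i=l[190,260] or l[182,262];print("disc",st[i],ce[i])
x,y,w,h,a=st[i]
cd=plane(c,x+(w-1)/2,y+(h-1)/2,.010);cb=plane(c,254,203,.038);print(cd,cb)
for ctr in(cd,cb):
  for r in(.031,.033):
    p,q,_=ringphase(c,ctr,r,.014,16,255-sat);print("gear tooth at",p,"q",q)
# stub in both pictures: shaft-top / pinion shaft end
print("stub 2-view",tri(b,(253.3,174.7),c,(490,157)))
g=im.astype(int);grey=(g.max(2)-g.min(2)<25)&(g.max(2)>95)
e=cc(c,grey,(497,232),9);print(e);print("pinion 2-view",tri(b,(250.57,240.1),c,e[1]))
gb=b["im"].astype(int);green=(gb[...,1]-(gb[...,0]+gb[...,2])/2).astype(np.float32)
P=plane(b,250.57,240.1,.0735)
for r in(.023,.025,.0265):
    p,q,v=ringphase(b,P,r,.069,12,-green);print("pinion tooth rel",(p+7.5)%30,"q",q)
E
```

```text
bore (array([254.0932, 203.2894]), array([254. , 202.5]), array([243, 192,  23,  22, 311], dtype=int32))
disc [ 220  160   69   68 2407] [253.4728 192.0872]
[ 0.5364 -0.0058  0.01  ] [ 0.535  -0.0055  0.038 ]
gear tooth at 4.174782204719085 q 0.6650529563001448
gear tooth at 4.192638897676617 q 0.6301422808586091
gear tooth at 4.144375081135916 q 0.5484638867623071
gear tooth at 4.139945566379019 q 0.5290145489689096
stub 2-view (array([ 0.5468, -0.206 ,  0.0486]), np.float64(0.008862648044207878))
(array([501.3365, 233.5175]), array([501. , 233.5]), array([491, 224,  21,  20, 315], dtype=int32))
pinion 2-view (array([ 0.4938, -0.1989,  0.0724]), np.float64(0.00023235331667123882))
pinion tooth rel 24.400983168861494 q 0.30821622927270026
pinion tooth rel 24.433771145422675 q 0.345595536839944
pinion tooth rel 24.35440348105938 q 0.3015681107936875
```

Correcting the sign in my phase routine, a gear tooth is at -4.2° and a pinion tooth at about -10° from the stub direction. The gear therefore needs about -7° of roll. I take the hub now.

jog_arm --pt "-4 -2 -30" --pt "-4 -2 -80" --pt "-4 -2 -105" --pt "-4 -2 -111" --pt "-4 -2 -111" --pt "-4 -2 -111" --roll '[0,0,0,0,0,0]' --jaw 60 --squeeze 60

```text
t: 25.0
tool_pos: [0.5351, -0.0056, 0.1865]
orientation: [-0.465, -0.533, -0.465, 0.533]
ft_force: [0.2, 0.3, 0.8]
finger_gap: 0.0509
```

jog_arm --pt "0 0 0" --pt "0 0 0" --pt "0 0 0" --pt "0 0 0" --pt "0 0 0" --pt "0 0 0" --roll '[0,0,0,0,0,0]' --jaw 0

```text
t: 25.75
tool_pos: [0.5357, -0.0051, 0.1875]
orientation: [0.465, 0.533, 0.465, -0.532]
ft_force: [-0.7, 1.9, 6.0]
finger_gap: 0.0265
```

jog_arm --pt "0 0 20" --pt "0 0 80" --pt "0 0 100" --pt "0 0 100" --pt "0 0 100" --roll '[0,0,0,-7,-7]'

```text
t: 26.38
tool_pos: [0.5343, -0.0062, 0.2857]
orientation: [-0.432, -0.559, -0.432, 0.561]
ft_force: [-0.6, -0.2, -2.9]
finger_gap: 0.0262
```

jog_arm --pt "16 -60 2" --pt "16 -120 2" --pt "16 -180 2" --pt "16 -200 2" --pt "16 -200 2" --pt "16 -200 2" --roll '[0,0,0,0,0,0]'

```text
t: 27.12
tool_pos: [0.5513, -0.2028, 0.2877]
orientation: [0.432, 0.559, 0.434, -0.559]
ft_force: [0.6, 1.8, -3.3]
finger_gap: 0.0263
```

Run:
```python
from ph import *
s=sensors.observe();print(s["t"],s["tool_pos"],s["ft_force"],s["joints"][6])
q=s["orientation"];R=Ro.from_quat([q[1],q[2],q[3],q[0]]).as_matrix();print("jaw yaw",np.degrees(np.arctan2(R[1,2],R[0,2])),"down tilt",R[:,0])
c=snap("wrist","over.png");np.savez("/tmp/over.npz",**c);g=c["im"].astype(int)
m=((g.max(2)-g.min(2)<22)&(g.max(2)>75)).astype(np.uint8)
for r in range(120,300,6): print(r,''.join('#' if m[r,k:k+4].mean()>.5 else '.' for k in range(150,360,4)))
```

```text
27.125 [ 0.5513 -0.2028  0.2877] [ 0.553   1.7647 -3.3407] -1.6042546239981266
jaw yaw -104.53367980604608 down tilt [-0.0015  0.0027 -1.    ]
120 ......##.........#.##......##.#.........##...........
126 ......##..........#.#......#.##.........##...........
132 ......##..........#..######..#..........##...........
138 ......###..........##..##..##...........##...........
144 .......##............######..............##..........
150 .......##...............................###..........
156 .......###...............................##..........
162 ........##...............................##..........
168 ........##...............................##..........
174 ........##...............................##..........
180 .........##..............................######......
186 .........##........#....##....#..........######......
192 .........##........###..##...##..........#####.......
198 ......######.....#.############...##.....##..........
204 ......#..###...####################.......#..........
210 .......#####....#####################.....#..........
216 ..........##..#########################...#..........
222 ...........######...##........#...###.....#..........
228 ...........##..#...................##.....#..........
234 ........................####..........###.##.........
240 ...........#.........####.#####...........##.........
246 ....................##........##..........##.........
252 ................#..##..........#..#.......##.........
258 ...................#...........#..........##.........
264 ...................#...........#.....................
270 ....................#.........##.....................
276 .....................##......###.....................
282 .....................#..########.....................
288 ..........................#####......................
294 ................................#....................
```

Run:
```python
from ph import *
z=np.load("/tmp/over.npz");c={k:z[k] for k in z};im=c["im"];g=im.astype(int)
hc=plane(c,251.5,261,.1382);print("hub centre",hc)
steel=(255-5*np.clip(g.max(2)-g.min(2),0,50)).astype(np.float32)
for ctr in(hc,np.array([.5513,-.2028])):
  for r in(.031,.0325,.034):
    th=np.radians(np.arange(-7.5-60,-7.5+60,.5));v=np.array([cv2.getRectSubPix(steel,(1,1),tuple(map(float,proj(c,[ctr[0]+r*np.cos(t),ctr[1]+r*np.sin(t),.1142]))))[0,0] for t in th])
    A=np.c_[np.ones_like(th),th,np.cos(16*th),np.sin(16*th)];k=np.linalg.lstsq(A,v,rcond=None)[0]
    print(r,"tooth at",np.degrees(np.arctan2(k[3],k[2]))/16,"amp",np.hypot(k[2],k[3]),v.std())
print(''.join('#' if x>128 else '.' for x in v[::2]))
```

```text
hub centre [ 0.5501 -0.203   0.1382]
0.031 tooth at 9.592848647431353 amp 8.321406118463855 52.549652
0.0325 tooth at 10.494298050274145 amp 20.367176450441413 54.460907
0.034 tooth at 11.099967929347132 amp 31.538454774075756 62.139767
0.031 tooth at 9.311336848432678 amp 29.24316669572421 53.848515
0.0325 tooth at 9.797579614394904 amp 45.65072326734747 58.72619
0.034 tooth at 10.350888382239043 amp 54.601477861074805 63.14775
........############.........###########..........##########..........###########..........#############################
```

jog_arm --pt "0 -3.5 0" --pt "0 -3.5 -8" --pt "0 -3.5 -13" --pt "0 -3.5 -17" --pt "0 -3.5 -21" --pt "0 -3.5 -25" --pt "0 -3.5 -25" --roll '[0.5,0.5,0.5,0.5,0.5,0.5,0.5]'

```text
t: 28.05
tool_pos: [0.5512, -0.2068, 0.2631]
orientation: [0.433, 0.558, 0.436, -0.557]
ft_force: [-1.3, 5.4, -1.9]
finger_gap: 0.0263
```

On the shaft (face 10 mm below its top, Fz unchanged), with a small side force. I ease that and go on down to the pinion.

jog_arm --pt "0 1.5 0" --pt "0 1.5 -3" --pt "0 1.5 -5" --pt "0 1.5 -7" --pt "0 1.5 -9" --pt "0 1.5 -9" --roll '[0,0,0,0,0,0]'

```text
t: 28.8
tool_pos: [0.5512, -0.2064, 0.2543]
orientation: [0.433, 0.558, 0.435, -0.558]
ft_force: [-2.2, 6.2, -1.0]
finger_gap: 0.0261
```

jog_arm --pt "0 1.5 -2" --pt "0 1.5 -4" --pt "0 1.5 -6" --pt "0 1.5 -8" --pt "0 1.5 -9" --pt "0 1.5 -9" --roll '[0,0,0,0,0,0]'

```text
t: 29.55
tool_pos: [0.5511, -0.206, 0.2453]
orientation: [-0.434, -0.558, -0.434, 0.558]
ft_force: [-1.8, 4.7, -2.1]
finger_gap: 0.0266
```

jog_arm --pt "0 1 -1" --pt "0 1 -2" --pt "0 1 -3" --pt "0 1 -4" --pt "0 1 -5" --pt "0 1 -5" --roll '[0,0,0,0,0,0]'

```text
t: 30.3
tool_pos: [0.5512, -0.2057, 0.2425]
orientation: [-0.434, -0.558, -0.434, 0.559]
ft_force: [-6.4, 3.8, 8.1]
finger_gap: 0.0261
```

Home: TCP at 0.2425 is exactly the expected height, with about 11 N light contact. I ease off the push and turn about an eighth.

jog_arm --pt "0 0 2" --pt "0 0 2" --pt "0 0 2" --pt "0 0 2" --pt "0 0 2" --pt "0 0 2" --pt "0 0 2" --pt "0 0 2" --pt "0 0 2" --pt "0 0 2" --roll '[0,5,10,15,20,25,30,36,42,48]'

```text
t: 31.55
tool_pos: [0.5512, -0.2041, 0.2426]
orientation: [0.623, 0.333, 0.625, -0.332]
ft_force: [-3.5, 5.3, 0.1]
finger_gap: 0.0262
```

Run:
```python
from h import *
np.set_printoptions(precision=3,suppress=True)
s=sensors.observe();q=s["orientation"];R=Ro.from_quat([q[1],q[2],q[3],q[0]]).as_matrix()
print(s["t"],s["tool_pos"],"jaw",np.degrees(np.arctan2(R[1,2],R[0,2])),s["ft_force"],"torque",s["wrist_torque"],s["finger_gap"])
```

```text
31.55 [ 0.551 -0.204  0.243] jaw -56.12210514933299 [-3.472  5.345  0.13 ] torque [ 1.261  0.669 -0.213] 0.02621465823373413
```

jog_arm --pt "0 0 0" --pt "0 0 0" --pt "0 0 0" --pt "0 0 0" --pt "0 0 10" --pt "0 0 40" --pt "0 0 60" --pt "-20 0 60" --pt "-20 0 60" --pt "-20 0 60" --roll '[0,0,0,0,0,0,0,-10,-20,-38]' --jaw 52

```text
t: 32.8
tool_pos: [0.5311, -0.2053, 0.3036]
orientation: [0.512, 0.489, 0.511, -0.488]
ft_force: [0.3, 1.0, -0.1]
finger_gap: 0.0448
```

jog_arm --pt "-10 0 15" --pt "-10 0 15" --pt "-10 0 15" --pt "-10 0 15" --roll '[0,0,0,0]' --jaw 100

```text
t: 33.3
tool_pos: [0.5211, -0.2052, 0.3176]
orientation: [0.513, 0.487, 0.513, -0.487]
ft_force: [-0.4, -0.1, 0.5]
finger_gap: 0.0855
```

Run:
```python
from ph import *
s=sensors.observe();print(s["t"],s["tool_pos"],s["ft_force"])
c=snap("wrist","end.png");np.savez("/tmp/end.npz",**c);S=snap("side","endside.png");g=c["im"].astype(int);hs=cv2.cvtColor(c["im"],cv2.COLOR_BGR2HSV)
print("proj hub",proj(c,[.5502,-.2064,.093]),"pin",proj(c,[.4942,-.199,.0735]))
brass=(hs[...,0]>5)&(hs[...,0]<35)&(hs[...,1]>70)&(hs[...,2]<150)
p=proj(c,[.5502,-.2064,.093])
try: e=cc(c,brass,p,25);print(e)
except Exception as x: print("no brass",x)
green=(g[...,1]-(g[...,0]+g[...,2])/2).astype(np.float32)
for nm,ctr,r,z,n in(("gear",[.5502,-.2064],.032,.069,16),("pinion",[.4942,-.199],.025,.069,12)):
    p,q,v=ringphase(c,ctr,r,z,n,-green);print(nm,"tooth at",(-p)%(360/n),"q",q)
m=((g.max(2)-g.min(2)<22)&(g.max(2)>60)).astype(np.uint8)
for r in range(100,290,6): print(r,''.join('#' if m[r,k:k+4].mean()>.5 else '.' for k in range(150,360,4)))
```

```text
33.3 [ 0.5211 -0.2052  0.3176] [-0.3632 -0.0874  0.473 ]
proj hub [254.1519 172.1099] pin [241.8683 231.362 ]
(array([253.4275, 171.4126]), array([254. , 171.5]), array([240, 158,  29,  28, 269], dtype=int32))
gear tooth at 14.675709570304788 q 0.482470922954681
pinion tooth at 14.157238633681468 q 0.3380933625242864
100 .............##..........#.#####.##........##........
106 .............##...........#######..........##........
112 .............##............................##........
118 .............#.............................#.........
124 ............##.........##...#.............##.........
130 ............##......#..##..##.............#..........
136 ........######......############.........##..........
142 ........##.###...##.############..#......##..........
148 .........####.....################.......#...........
154 ...........##....######.##########......##...........
160 ...........##...########....########....#####........
166 ...........##.....#####.####..####.....###..#........
172 ...........##...######..####..######...#####.........
178 ..........##.......####
[... 374 characters left out ...]
....
220 .........##.........................##...............
226 .........##..........####....#......#................
232 ..##.....#...........####...........#...........##...
238 ........##............###...##.....##................
244 ......####.........................#.................
250 .......###.........................#.................
256 .......######.....................##.................
262 ...........###########............##.#...............
268 ....................#########....##.#................
274 ..............................####..#................
280 .....................................................
286 .....................................................
```

The gear's bore sits within 1 px of where the fully seated height predicts, and its tooth phase matches the 48° turn. The gripper is clear, so I hand in.

```bash
python3 -c "
from workcell import arm,sensors
print(arm.hand_in()); print(sensors.observe()['t'])"
```

```text
the job is handed in; nothing more can be done
None
the job is handed in; nothing more can be done
```

The idler gear is on the stub shaft, fully home and meshed. I turned it about 48° by its hub, let go, and handed in at about 33 s; no verdict was reported.

- **A fall on the way:** my first attempt to stand the gear on the bench failed. When I opened the jaws it toppled hub down, and a finger pressed on it with about 49 N before I lifted off. If that counts as the gripper's body pressing, it is over the 40 N limit.
- **Recovery:** I gripped the disc across its teeth, levered it over on the fixed casting's far rim with light pushes (about 15 N at most), and laid it flat on the bench, hub up. I let go there, and a picture confirmed it, before taking it by the hub.
- **Fit:** it went down the shaft and into the teeth without forcing. It stopped at exactly the expected height with about 11 N of contact.
- **Last checks:**
  - After release, the bore was within 1 px of its predicted home position.
  - The gear's tooth phase was 14.7°, against 13.8° expected after the turn.
  - Wrist torque while turning was 0.21 N m, against about 0.16 N m expected from the pinion's drag.
- **A check that disagreed:** the pinion's measured tooth phase was about 5° off what the turn predicts. I put this down to shading and hidden teeth. The pinion's rotation is therefore inferred from the gear being seated and meshed and from the torque, not cleanly measured.
- **Other things on the bench:** I did not move the other gears, the jar or the spanner, but I did not re-check them in a final picture.

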